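Change gear on the tube roller mixer and start it

TASK

The tube roller mixer stands switched off with its gear lever in the slot marked white. Push the black lever knob through the H-shaped gate and fully home into the slot marked by the green disc, and only then press the white-dotted end of the rocker switch right down to start the mixer. This is all pushing, nothing needs to be gripped: leave the tubes lying on the rollers and everything else on the bench where it is.

Things in the scene. Friction and masses are not known exactly. Their poses are not given: they have to be found in the camera images.
- roller_mixer: White and grey tube roller mixer, 160 mm deep (x), 300 mm wide (y), fixed. Origin: centre of its underside on the bench; x axis to its back (away from the robot), y to its left, z up. Left end: gearbox 110 mm wide with a metal gate plate, top 94 mm up, centred at [0, 95, 94] mm. Middle: four rollers along y, tops 71 mm up. Right end: switch block 65 mm wide, top 75 mm up.
- gate_centre (a point): Centre of the H slot, on the gate plate's top; axes as the mixer's. The H: a neutral channel along y at x = 0, and a front-back slot across each of its ends at y = +18 mm (left) and -18 mm (right): four slot ends, back-left, back-right, front-left, front-right. Channels 15 mm wide; slots end at x = +-27 mm. The lever changes sides only in the neutral channel.
- knob (a point): Centre of the black ball knob, 34 mm across, on top of the gear lever (10 mm steel shank), 135 mm from the pivot, which is 59 mm below gate_centre; so about 170 mm above the bench upright, some 10 mm lower when leaning. It moves about 46 mm front or back from neutral to a slot's end and 41 mm left or right of the middle. Starts home in the back-right slot, marked white.
- shank (a point): Point on the lever's shank 60 mm from the pivot, at about the level of the gate plate. Fully home in a slot it stands about 23 mm (horizontally) from the centre of the disc of that slot.
- lever_throw (a joint): Front-back angle of the lever (rad): 0 in neutral, about +0.35 fully home in a back slot (away from the robot), about -0.35 fully home in a front slot. A light spring detent, with a hump about halfway, keeps it in neutral and in the slot ends; pushing takes 1 to 3 N at the knob, and it stays where it is left.
- lever_across (a joint): Sideways angle of the lever (rad): positive to the mixer's right. About +0.31 in the right slots and -0.31 in the left slots, stopped by the channel's ends at about +-0.33. Light friction (under 1 N at the knob) holds it.
- green_disc: Green disc, 18 mm across, 2 mm thick, on the gate plate just beyond the end of the slot it marks (43 mm front or back and 18 mm left or right of gate_centre): the slot to select. Green and red change places between the back-left and the front-left slot from run to run.
- white_disc: White disc of the same kind beyond the back-right slot, where the lever starts.
- red_disc: Red disc of the same kind; marks the other left slot.
- blue_disc: Blue disc of the same kind; marks the front-right slot.
- power_rocker (a joint): Black rocker switch, 53 by 26 mm (longer along the mixer's x), in the middle of the switch block's top at the mixer's [0, -117.5] mm. 0 = off (its back half, with a white dot, stands up), 0.30 = on (back half pressed level). It stays as it is left; the press takes about 2 to 3 N.
- rocker_on_end (a point): Point on top of the rocker's back half, 17 mm behind its pivot, where to press; about 89 mm above the bench when off, sinking 5 mm as it is pressed to on.
- roller_tube_blue: Sample tube with a blue cap, 22 mm across and 104 mm long, lying loose in the front valley between the rollers. Origin at its pointed end.
- roller_tube_red: Sample tube with a red cap, same size, lying loose in the back valley between the rollers. Origin at its pointed end.
- tube_rack: Blue tube rack, 70 x 170 x 62 mm, fixed, right and in front of the mixer. Bystander.
- rack_tube_clear: Tube with a clear cap standing in the rack, top about 140 mm above the bench. Bystander.
- rack_tube_blue: Tube with a blue cap standing in the rack, top about 140 mm above the bench. Bystander.
- dropper_bottle: Brown dropper bottle, 36 mm across, 106 mm tall. Bystander.
- lab_timer: White lab timer, 66 x 62 x 17 mm, lying behind and left of the mixer. Bystander.
- tally_counter: Round white hand counter, 56 x 54 x 20 mm. Bystander.

How it is judged:
On the way, in this order (a step that is already met when the one before it is completed fails the run):
1. the lever is fully home in the slot marked green (horizontal distance between shank and green_disc below 0.0275 m), for 0.2 s.
2. the mixer's rocker switch is on (value of joint power_rocker above 0.24 rad), for 0.1 s.
At the end, for the whole second after the job is handed in: The lever stands at rest fully home in the slot marked by the green disc (the shank within 27.5 mm of the disc, about 23 mm when hard home), the rocker switch is on (above 0.24 of 0.30 rad), and the tubes on the rollers and all other loose things are within 15 mm of where they started (horizontal distance between shank and green_disc below 0.0275 m and value of joint power_rocker above 0.24 rad and velocity of joint lever_throw between -0.05 and 0.05 rad/s and distance of each of roller_tube_blue, roller_tube_red, rack_tube_clear, rack_tube_blue, dropper_bottle, lab_timer, tally_counter from where it was at the start of the episode below 0.015 m); the robot touches nothing.
It fails at once if the switch is put on while the lever is not home in the green slot (value of joint power_rocker above 0.15 rad and not (horizontal distance between shank and green_disc below 0.0275 m)).
It fails at once if a tube or another loose thing on the bench is lifted, carried or knocked away (distance of any of roller_tube_blue, roller_tube_red, rack_tube_clear, rack_tube_blue, dropper_bottle, lab_timer, tally_counter from where it was at the start of the episode above 0.025 m).
It also fails if it takes over 56 s, if anything falls off the work surface, if the arm or the gripper's body presses on something with over 40 N, if the wrist force passes 120 N, or if a joint passes its speed limit or range.

ROBOT

A 7-joint arm with a two-finger parallel gripper is mounted at the origin on the work surface; the furniture and walls round the work are solid. World frame = base frame: x ahead of the robot, y to its left, z up, the work surface at z = 0. Lengths are in m, angles in rad, forces in N, time in s.
With the tool pointing down it reaches from about 0.425 to 0.875 m from the base axis. Payload 4.7 kg.
Tool frame: the origin (TCP) lies at the very end of the fingers, on their centre line; the grasp point (between the pads) lies 19 mm behind it; z points along the fingers, y is the line along which they close (so a half turn about z gives the same grasp; the last joint's range is limited). The gripper opens to 87 mm and grips with 3 to 60 N. Pads are 19 mm wide; open, the fingers measure 117 mm over their backs; the gripper's body (75 mm by 190 mm) begins 51 mm behind the grasp point.
Start: joints at [-1.149, 0.321, -0.07, 1.45, 0.023, 1.371, -0.057], TCP at [0.258, 0.597, 0.223] pointing down, gripper open.
Joint ranges: [-2.86, 2.86], [-0.3, 2.09], [-1.38, 1.24], [0.06, 2.45], [-1.56, 4.7], [0.09, 2.05], [-2.69, 2.69]. Speed limits (rad/s): [2.57, 2.57, 3.14, 3.14, 3.14, 3.14, 3.14].

INTERFACE

Orientations are given as a rotation vector (axis times angle).
In Python, from bench import ctrl, vision gives the robot as it stands.
- The arm moves only by the tool jog_arm, never from a script. Its argument "increments" is a list of rows, each an object of numbers: "tx", "ty", "tz": the shift along the tool's x, y, z in mm; "wx", "wy", "wz": the turn, a rotation vector about the tool's x, y, z in rad; "gripper": the opening, from 0 (shut) to 1 (fully open). In form: [{"tx": .., "ty": .., "tz": .., "wx": .., "wy": .., "wz": .., "gripper": ..}, ...]. A call has exactly 5 rows; each row is the pose to reach, as a shift and turn from the pose commanded when the call began, along the tool's axes at that moment; what a row does not reach only later rows make up. A row lasts 1/12 s, in which the tool goes at most 41.7 mm and 7.16 degrees, less where a joint would pass 70% of its speed; a pose out of reach is approached as far as the arm can. A call with a gripper value outside its range is refused whole. The fingers move at their own pace and stop on an object; "grip_force" is the grip in N (left out, the last holds). Time passes only in rows, so rows that repeat a pose let the fingers close, or fill a call up. It gives the time, the measured TCP pose, the force, the opening and the grip force at its end, in the units of the state.
- ctrl.get_state(): the state, without advancing time (a new reading comes with each control period).
- vision.get_image(name): name is "side" or "top" or "wrist"; returns a dict with "color" (480x640x3 uint8, blue, green, red), "fx", "fy", "cx", "cy" (pixels), "extrinsics" (4x4, takes a point from world to camera coordinates). Camera axes: x right, y down, z forward; pixel columns grow to the right and rows downward; lengths in m; the calibration is good to about 2 mm. The wrist camera is an equidistant fisheye: a pixel r from the principal point sees the ray r / f radians off the axis. A picture is of the moment at which its call begins. There is no depth.
- ctrl.close_job(): hands the job in; it is judged then, once.
Trained networks look in the newest picture that a camera, given by its name, has taken for a name from the list of things; names that differ only in an ending like _2 or _b are one class to them, and where a whole thing is asked for, a point or a joint stands for the part that bears it (a point fixed in the world has none). Each returns a list of dicts, best first, with "conf" (0 to 1); they miss things now and then, are a little off and sometimes report something else, mostly with a low value. They report only what shows in the picture. A call takes as long as a camera call.
- vision.spot_in(camera, thing): "bbox" ([left, top, right, bottom] in pixels, round what is visible of it).
The state is a dict: "time": time; "joint_positions": joint angles; "qd": joint speeds; "joint_torque": joint torques, N m; "position": TCP position; "tool_rot": TCP orientation; "ft_force": force on the tool from outside, world axes, zero at the start; "torque": the same for the moment, N m; "grip_width": opening from 0.0 (shut) to 1.0 (fully open); "grip_force": force on a finger pad.
Only numpy, scipy, OpenCV 4.12 (cv2) and the standard library are available. Lean on these libraries where they do the work, as an engineer would, in place of code of your own. Each camera call takes 0.05 s, during which the arm holds its last target. There are 200 camera calls.

## Working session

There is one attempt and no reset: what is moved stays moved. The work goes in short steps, Python scripts to look and compute and a tool call to move; the robot and the scene stay as the last step left them, time stands still between calls to the robot, and variables do not carry over. Pictures are saved under pics/ and viewed, at most 10 in all, crops included, and the job is handed in when it is done.

Besides the shell and the picture viewer there is one more tool, called after "Request:" in YAML: its name, and indented under it one key for each argument. jog_arm: Moves the arm, as the interface text tells. Its arguments: {"type":"object","properties":{"increments":{"type":"array"},"grip_force":{"type":"number"}},"required":["increments"]}

```bash
mkdir -p pics; cat > h.py <<'E'
import numpy as np, cv2
from bench import ctrl, vision
from scipy.spatial.transform import Rotation as R
def ray(im,u,v):
    E=np.array(im["extrinsics"]); d=np.array([(u-im["cx"])/im["fx"],(v-im["cy"])/im["fy"],1])
    return -E[:3,:3].T@E[:3,3], E[:3,:3].T@d
def at_z(im,u,v,z):
    o,d=ray(im,u,v); return o+d*(z-o[2])/d[2]
def proj(im,p):
    E=np.array(im["extrinsics"]); c=E[:3,:3]@p+E[:3,3]
    return np.array([im["fx"]*c[0]/c[2]+im["cx"],im["fy"]*c[1]/c[2]+im["cy"]])
E
python3 - <<'E'
from h import *
s=ctrl.get_state(); print(s["time"],s["position"],s["tool_rot"]); print(R.from_rotvec(s["tool_rot"]).as_matrix().round(3))
Z={"green_disc":.095,"white_disc":.095,"red_disc":.095,"blue_disc":.095,"knob":.162,"power_rocker":.085,"roller_mixer":.09,"tube_rack":.06,"dropper_bottle":.1,"rack_tube_clear":.14,"roller_tube_red":.08,"roller_tube_blue":.08}
for c in("top","side"):
    im=vision.get_image(c); cv2.imwrite(f"pics/{c}0.png",im["color"])
    print(c,ray(im,320,240))
    for t,z in Z.items():
        for d in vision.spot_in(c,t)[:1]:
            b=np.array(d["bbox"]);u,v=(b[:2]+b[2:])/2
            print(c,t,round(d["conf"],2),b.round(),at_z(im,u,v,z).round(4))
E
```

```text
0.0 [0.25762099 0.59616916 0.22147202] [-6.36053470e-01 -3.07624242e+00  2.97436035e-03]
[[-0.918  0.397 -0.001]
 [ 0.397  0.918 -0.002]
 [-0.    -0.002 -1.   ]]
top (array([ 0.35145434, -0.07269832,  1.41774165]), array([ 0.14678605,  0.01229009, -0.98911689]))
top green_disc 0.64 [374. 292. 380. 298.] [ 0.405  -0.1964  0.095 ]
top knob 0.49 [274. 189. 290. 216.] [0.6332 0.034  0.162 ]
top power_rocker 0.72 [344. 216. 355. 238.] [ 0.5812 -0.1335  0.085 ]
top roller_mixer 0.92 [246. 189. 368. 260.] [ 0.5896 -0.0233  0.09  ]
top tube_rack 0.76 [344. 272. 410. 334.] [ 0.3858 -0.1989  0.06  ]
top dropper_bottle 0.68 [276. 188. 288. 215.] [0.6504 0.0391 0.1   ]
top rack_tube_clear 0.53 [375. 293. 382. 297.] [ 0.403  -0.1954  0.14  ]
top roller_tube_red 0.79 [299. 206. 338. 216.] [ 0.6269 -0.0547  0.08  ]
top roller_tube_blue 0.61 [297. 237. 337. 244.] [ 0.549  -0.0483  0.08  ]
side (array([ 0.46824517, -0.75340653,  0.75318525]), array([ 0.06770318,  0.74951445, -0.65859272]))
side red_disc 0.29 [349. 199. 374. 223.] [0.6481 0.0972 0.095 ]
side blue_disc 0.53 [223. 279. 236. 314.] [ 0.3421 -0.1636  0.095 ]
side knob 0.78 [354. 202. 374. 225.] [0.6337 0.0023 0.162 ]
side roller_mixer 0.63 [311. 201. 387. 316.] [ 0.5957 -0.0652  0.09  ]
side tube_rack 0.73 [218. 288. 296. 376.] [ 0.3949 -0.2274  0.06  ]
side dropper_bottle 0.83 [312. 341. 330. 377.] [ 0.5122 -0.3242  0.1   ]
side rack_tube_clear 0.58 [252. 287. 267. 324.] [ 0.4058 -0.2301  0.14  ]
side roller_tube_red 0.71 [356. 244. 372. 275.] [ 0.6298 -0.0604  0.08  ]
side roller_tube_blue 0.47 [327. 242. 337. 277.] [ 0.5592 -0.0546  0.08  ]
```

```bash
python3 - <<'E'
import cv2
a=cv2.imread("pics/top0.png")[160:310,230:430]; b=cv2.imread("pics/side0.png")[170:390,200:420]
cv2.imwrite("pics/top1.png",cv2.resize(a,None,fx=4,fy=4,interpolation=2)); cv2.imwrite("pics/side1.png",cv2.resize(b,(600,600),interpolation=2))
E
```

```text
(no output)
```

View pics/top1.png

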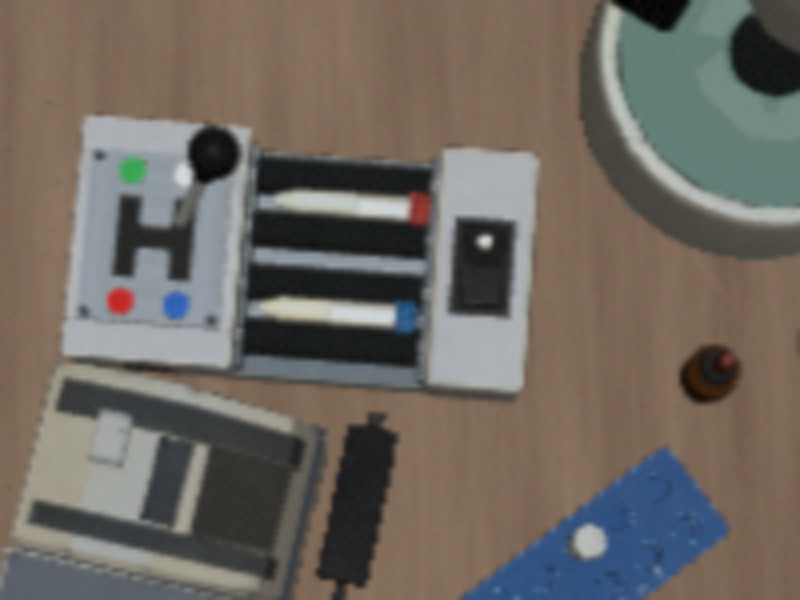

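View pics/side1.png

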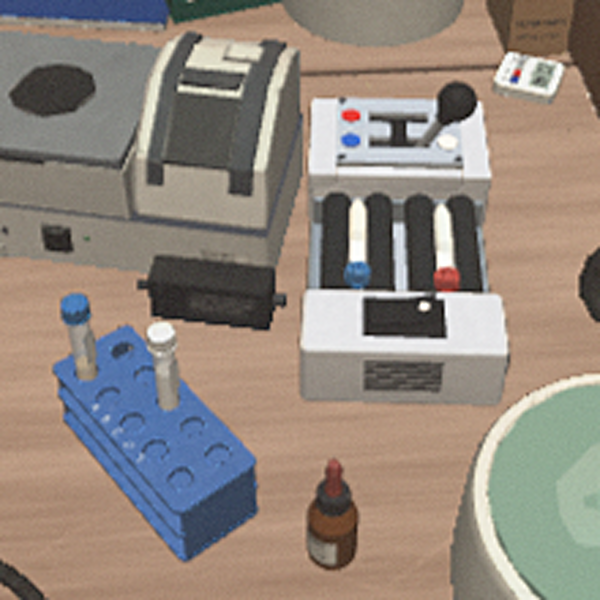

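The crops show the green disc back-left (263,202 in the full top picture), with red at (260,235), blue at (274,236), the rocker dot at (351,220) and the knob at about (283,198). There is a beige device in front of the gearbox. I'll fit the mixer pose next and look at the full view for obstacles.

```bash
cat >> h.py <<'E'
from scipy.optimize import least_squares
def fit(obs):  # obs: (im,(u,v),mixer point)
    def P(q,m): c,s=np.cos(q[2]),np.sin(q[2]); return np.array([q[0]+c*m[0]-s*m[1],q[1]+s*m[0]+c*m[1],m[2]])
    f=lambda q:np.concatenate([proj(i,P(q,m))-uv for i,uv,m in obs])
    r=least_squares(f,[.59,-.02,-.05]); return r.x,r.fun,P
E
python3 - <<'E'
from h import *
t=vision.get_image("top"); s=vision.get_image("side")
T=lambda u,v:(230+(u+.5)/4-.5,160+(v+.5)/4-.5)
S=lambda u,v:(200+(u+.5)*220/600-.5,170+(v+.5)*220/600-.5)
g,r,b=[.043,.113,.096],[-.043,.113,.096],[-.043,.077,.096]
dot=[.017,-.1175,.089]
ot=[(t,T(133,170),g),(t,T(120,301),r),(t,T(176,306),b),(t,T(485,241),dot)]
os=[(s,S(351,116),r),(s,S(351,141),b),(s,S(448,142),[.043,.077,.096]),(s,S(425,306),dot)]
for o in(ot,os,ot+os):
    q,e,P=fit(o); print(q.round(4),e.round(1))
for n,m in dict(knob=[.046,.095-.041,.162],gate=[0,.095,.094],green=g,rocker=dot).items(): print(n,P(q,m).round(4))
print("knob top",at_z(t,*T(213,153),.162)[:2], "side",at_z(s,*S(457,102),.162)[:2])
E
```

```text
[ 0.5951 -0.0185 -0.1085] [ 0.1  0.1 -0.1  0.  -0.1 -0.1  0.1 -0.1]
[ 0.5959 -0.018  -0.1066] [ 0.1 -0.3 -0.1 -0.5 -0.1  0.1  0.1  0.5]
[ 0.5956 -0.0184 -0.1071] [ 0.  -0.  -0.1 -0.1 -0.2 -0.2 -0.  -0.3 -0.  -0.3 -0.2 -0.4 -0.2  0.2
 -0.   0.6]
knob [0.6471 0.0304 0.162 ]
gate [0.6057 0.0761 0.094 ]
green [0.6504 0.0894 0.096 ]
rocker [ 0.5999 -0.137   0.089 ]
knob top [0.6448663  0.03196299] side [0.64492588 0.0253764 ]
```

View pics/side0.png

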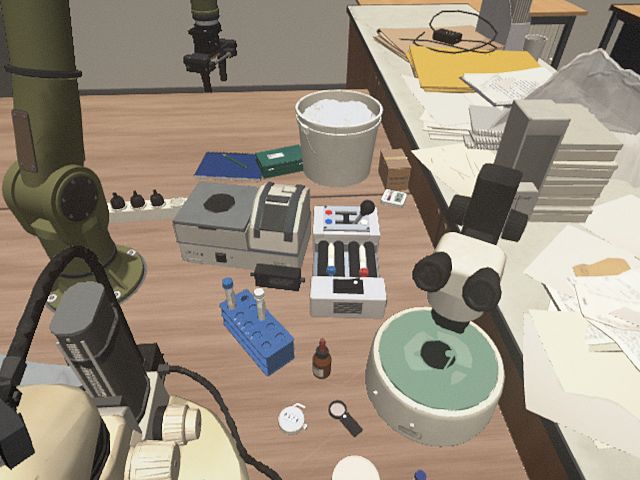

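View pics/top0.png

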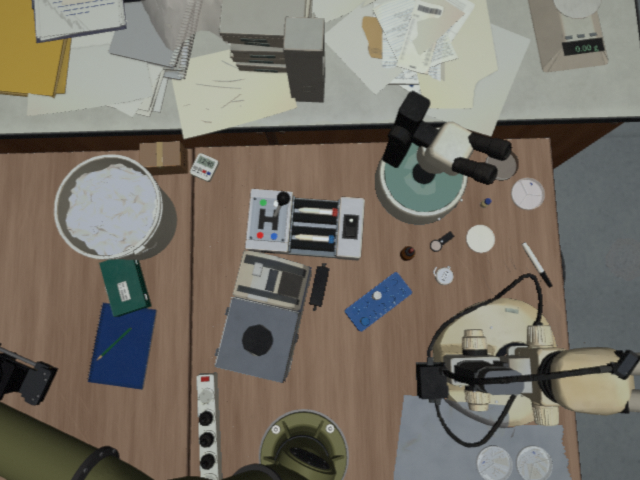

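The fits agree to about 1 mm: mixer at (0.596, -0.018), yaw -0.107. The pictures show the bucket at the left, the microscope at the right, and a low beige device in front of the gearbox. I'll rise, close the gripper and turn to the mixer's axes, then travel.

Request:
jog_arm:
  increments:
    - {"tz":-35,"wz":-0.1,"gripper":0}
    - {"tz":-70,"wz":-0.2,"gripper":0}
    - {"tz":-105,"wz":-0.3,"gripper":0}
    - {"tz":-140,"wz":-0.301,"gripper":0}
    - {"tz":-160,"wz":-0.301,"gripper":0}

```text
validation failed for argument at $.in...
```

Request:
jog_arm:
  increments:
    - {"tx":-27,"ty":-29,"gripper":0}
    - {"tx":-54,"ty":-58,"gripper":0}
    - {"tx":-81,"ty":-87,"gripper":0}
    - {"tx":-108,"ty":-116,"gripper":0}
    - {"tx":-135,"ty":-145,"gripper":0}

```text
validation failed for argument at $.in...
```

Request:
jog_arm:
  increments:
    - {"tx":-27,"ty":-29,"gripper":0}
    - {"tx":-54,"ty":-58,"gripper":0}
    - {"tx":-81,"ty":-87,"gripper":0}
    - {"tx":-108,"ty":-116,"gripper":0}
    - {"tx":-135,"ty":-145,"gripper":0}

```text
validation failed for argument at $.in...
```

Request:
jog_arm:
  increments:
    - {"tx":0,"ty":0,"tz":-35,"wx":0,"wy":0,"wz":-0.1,"gripper":0}
    - {"tx":0,"ty":0,"tz":-70,"wx":0,"wy":0,"wz":-0.2,"gripper":0}
    - {"tx":0,"ty":0,"tz":-105,"wx":0,"wy":0,"wz":-0.3,"gripper":0}
    - {"tx":0,"ty":0,"tz":-140,"wx":0,"wy":0,"wz":-0.301,"gripper":0}
    - {"tx":0,"ty":0,"tz":-160,"wx":0,"wy":0,"wz":-0.301,"gripper":0}

```text
time: 1.82
position: [0.258, 0.5973, 0.3875]
tool_rot: [0.167, 3.135, 0.009]
ft_force: [-0.3, 0.4, -0.0]
grip_width: 0.706
grip_force: 0.0
```

Request:
jog_arm:
  increments:
    - {"tx":-27,"ty":-29,"tz":0,"wx":0,"wy":0,"wz":0,"gripper":0}
    - {"tx":-54,"ty":-58,"tz":0,"wx":0,"wy":0,"wz":0,"gripper":0}
    - {"tx":-81,"ty":-87,"tz":0,"wx":0,"wy":0,"wz":0,"gripper":0}
    - {"tx":-108,"ty":-116,"tz":0,"wx":0,"wy":0,"wz":0,"gripper":0}
    - {"tx":-135,"ty":-145,"tz":0,"wx":0,"wy":0,"wz":0,"gripper":0}

```text
time: 2.23
position: [0.3774, 0.4365, 0.3828]
tool_rot: [0.167, 3.137, 0.001]
ft_force: [0.9, -0.4, -0.3]
grip_width: 0.324
grip_force: 0.0
```

Request:
jog_arm:
  increments:
    - {"tx":-27,"ty":-29,"tz":0,"wx":0,"wy":0,"wz":0,"gripper":0}
    - {"tx":-54,"ty":-58,"tz":0,"wx":0,"wy":0,"wz":0,"gripper":0}
    - {"tx":-81,"ty":-87,"tz":0,"wx":0,"wy":0,"wz":0,"gripper":0}
    - {"tx":-108,"ty":-116,"tz":0,"wx":0,"wy":0,"wz":0,"gripper":0}
    - {"tx":-135,"ty":-145,"tz":0,"wx":0,"wy":0,"wz":0,"gripper":0}

```text
time: 2.65
position: [0.4962, 0.2778, 0.383]
tool_rot: [0.167, 3.136, 0.001]
ft_force: [1.1, 0.8, 0.7]
grip_width: 0.017
grip_force: 0.0
```

Request:
jog_arm:
  increments:
    - {"tx":-27,"ty":-29,"tz":0,"wx":0,"wy":0,"wz":0,"gripper":0}
    - {"tx":-54,"ty":-58,"tz":0,"wx":0,"wy":0,"wz":0,"gripper":0}
    - {"tx":-81,"ty":-87,"tz":0,"wx":0,"wy":0,"wz":0,"gripper":0}
    - {"tx":-108,"ty":-116,"tz":0,"wx":0,"wy":0,"wz":0,"gripper":0}
    - {"tx":-135,"ty":-145,"tz":0,"wx":0,"wy":0,"wz":0,"gripper":0}

```text
time: 3.07
position: [0.615, 0.1194, 0.3829]
tool_rot: [0.167, 3.136, 0.001]
ft_force: [1.6, 1.2, 0.5]
grip_width: 0.005
grip_force: 0.0
```

Request:
jog_arm:
  increments:
    - {"tx":-24,"ty":-24,"tz":0,"wx":0,"wy":0,"wz":0,"gripper":0}
    - {"tx":-50,"ty":-50,"tz":0,"wx":0,"wy":0,"wz":0,"gripper":0}
    - {"tx":-74,"ty":-74,"tz":10,"wx":0,"wy":0,"wz":0,"gripper":0}
    - {"tx":-87,"ty":-86,"tz":35,"wx":0,"wy":0,"wz":0,"gripper":0}
    - {"tx":-87,"ty":-86,"tz":70,"wx":0,"wy":0,"wz":0,"gripper":0}

```text
time: 3.48
position: [0.6947, 0.0196, 0.3139]
tool_rot: [0.179, 3.13, -0.005]
ft_force: [-0.2, 0.6, -0.8]
grip_width: 0.007
grip_force: 0.0
```

Request:
jog_arm:
  increments:
    - {"tx":0,"ty":0,"tz":35,"wx":0,"wy":0,"wz":0,"gripper":0}
    - {"tx":0,"ty":0,"tz":70,"wx":0,"wy":0,"wz":0,"gripper":0}
    - {"tx":0,"ty":0,"tz":100,"wx":0,"wy":0,"wz":0,"gripper":0}
    - {"tx":0,"ty":0,"tz":110,"wx":0,"wy":0,"wz":0,"gripper":0}
    - {"tx":0,"ty":0,"tz":110,"wx":0,"wy":0,"wz":0,"gripper":0}

```text
time: 3.9
position: [0.6896, 0.0265, 0.1991]
tool_rot: [-0.167, -3.131, 0.001]
ft_force: [-0.4, 0.6, -1.0]
grip_width: 0.005
grip_force: 0.0
```

```bash
python3 - <<'E'
from h import *
print(ctrl.get_state()["position"])
a=vision.get_image("side")["color"][140:300,260:440]; b=vision.get_image("top")["color"][150:270,240:380]
cv2.imwrite("pics/c2.png",np.hstack([cv2.resize(a,(400,356),interpolation=2),cv2.resize(b,(400,356),interpolation=2)]))
E
```

```text
[0.68958112 0.02648484 0.19911367]
```

View pics/c2.png

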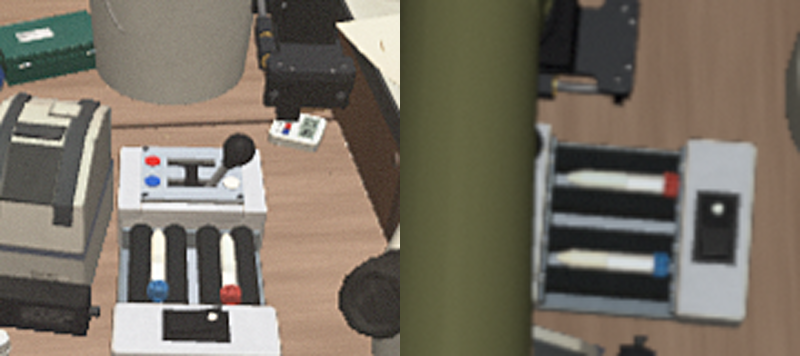

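Side view: the finger post stands just behind the knob and is clear of it. I'll lower it and pull the lever to neutral.

Request:
jog_arm:
  increments:
    - {"tx":0,"ty":0,"tz":30,"wx":0,"wy":0,"wz":0,"gripper":0}
    - {"tx":0,"ty":0,"tz":49,"wx":0,"wy":0,"wz":0,"gripper":0}
    - {"tx":0,"ty":0,"tz":49,"wx":0,"wy":0,"wz":0,"gripper":0}
    - {"tx":8,"ty":0,"tz":49,"wx":0,"wy":0,"wz":0,"gripper":0}
    - {"tx":16,"ty":0,"tz":49,"wx":0,"wy":0,"wz":0,"gripper":0}

```text
time: 4.42
position: [0.6768, 0.0278, 0.1565]
tool_rot: [0.168, 3.133, 0.001]
ft_force: [0.3, -0.6, 0.6]
grip_width: 0.005
grip_force: 0.0
```

Request:
jog_arm:
  increments:
    - {"tx":8,"ty":0,"tz":0,"wx":0,"wy":0,"wz":0,"gripper":0}
    - {"tx":16,"ty":0,"tz":0,"wx":0,"wy":0,"wz":0,"gripper":0}
    - {"tx":24,"ty":0,"tz":0,"wx":0,"wy":0,"wz":0,"gripper":0}
    - {"tx":32,"ty":0,"tz":0,"wx":0,"wy":0,"wz":0,"gripper":0}
    - {"tx":37,"ty":0,"tz":0,"wx":0,"wy":0,"wz":0,"gripper":0}

```text
time: 4.83
position: [0.6378, 0.0318, 0.1545]
tool_rot: [0.168, 3.136, 0.001]
ft_force: [0.8, -1.2, 0.8]
grip_width: 0.008
grip_force: 0.7
```

Request:
jog_arm:
  increments:
    - {"tx":4,"ty":0,"tz":0,"wx":0,"wy":0,"wz":0,"gripper":0}
    - {"tx":7,"ty":0,"tz":0,"wx":0,"wy":0,"wz":0,"gripper":0}
    - {"tx":9,"ty":0,"tz":0,"wx":0,"wy":0,"wz":0,"gripper":0}
    - {"tx":9,"ty":0,"tz":0,"wx":0,"wy":0,"wz":0,"gripper":0}
    - {"tx":9,"ty":0,"tz":0,"wx":0,"wy":0,"wz":0,"gripper":0}

```text
time: 5.25
position: [0.6294, 0.0332, 0.1531]
tool_rot: [-0.167, -3.136, -0.0]
ft_force: [0.5, 0.3, -0.9]
grip_width: 0.006
grip_force: 0.0
```

```bash
cat >> h.py <<'E'
def knob(z):
    im=vision.get_image("side"); o=[]
    for d in vision.spot_in("side","knob")[:2]:
        b=np.array(d["bbox"]); p=at_z(im,*((b[:2]+b[2:])/2),z)-[.5956,-.0184,0]
        o.append((round(d["conf"],2),b.round(),[round(float(.9943*p[0]-.1069*p[1]),4),round(float(.1069*p[0]+.9943*p[1]),4)]))
    s=ctrl.get_state(); q=np.array(s["position"])-[.5956,-.0184,0]
    print("tcp mixer",.9943*q[0]-.1069*q[1],.1069*q[0]+.9943*q[1],q[2],s["ft_force"],s["time"]); print(o); return im
E
python3 - <<'E'
from h import *
im=knob(.168)
cv2.imwrite("pics/c3.png",cv2.resize(im["color"][160:310,280:420],None,fx=4,fy=4,interpolation=2))
E
```

```text
tcp mixer 0.02836293786030165 0.0548037930088327 0.1531037032974693 [ 0.36623091  0.50290504 -1.05117195] 5.35
[(0.65, array([339., 199., 353., 223.]), [-0.0043, 0.023])]
```

View pics/c3.png

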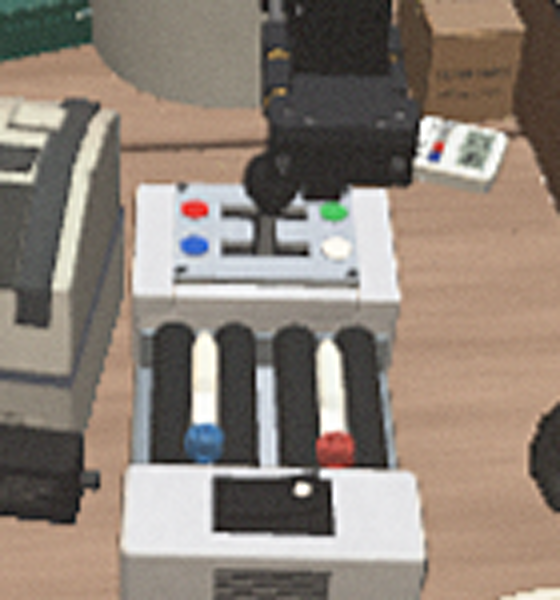

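The lever is in neutral on the right side: knob at about (347,205) in full pixels, with its shank entering the right slot at neutral level. The finger touches it from behind. I'll measure it by hand and plan the left push.

```bash
python3 - <<'E'
from h import *
im=vision.get_image("side")
for n,m in dict(kr=[0,.054,.164],kmid=[0,.095,.17]).items():
    c,s=np.cos(-.107),np.sin(-.107)
    p=proj(im,np.array([.5956+c*m[0]-s*m[1],-.0184+s*m[0]+c*m[1],m[2]])); print(n,(p-[280,160])*4)
E
```

```text
kr [270.65976467 178.00286762]
kmid [269.80139665 127.86283853]
```

Measured and expected knob agree (x = 0, right side). I'll go round to its right side.

Request:
jog_arm:
  increments:
    - {"tx":-14,"ty":0,"tz":0,"wx":0,"wy":0,"wz":0,"gripper":0}
    - {"tx":-14,"ty":-25,"tz":0,"wx":0,"wy":0,"wz":0,"gripper":0}
    - {"tx":-14,"ty":-48,"tz":0,"wx":0,"wy":0,"wz":0,"gripper":0}
    - {"tx":-14,"ty":-48,"tz":0,"wx":0,"wy":0,"wz":0,"gripper":0}
    - {"tx":10,"ty":-48,"tz":0,"wx":0,"wy":0,"wz":0,"gripper":0}

```text
time: 5.82
position: [0.6172, -0.0167, 0.1531]
tool_rot: [0.174, 3.134, -0.003]
ft_force: [-0.1, 0.6, 0.9]
grip_width: 0.003
grip_force: 0.0
```

Request:
jog_arm:
  increments:
    - {"tx":18,"ty":0,"tz":0,"wx":0,"wy":0,"wz":0,"gripper":0}
    - {"tx":18,"ty":0,"tz":0,"wx":0,"wy":0,"wz":0,"gripper":0}
    - {"tx":18,"ty":10,"tz":0,"wx":0,"wy":0,"wz":0,"gripper":0}
    - {"tx":18,"ty":20,"tz":0,"wx":0,"wy":0,"wz":0,"gripper":0}
    - {"tx":18,"ty":30,"tz":0,"wx":0,"wy":0,"wz":0,"gripper":0}

```text
time: 6.23
position: [0.6012, 0.0182, 0.1541]
tool_rot: [0.168, 3.136, -0.002]
ft_force: [-0.6, -3.4, 2.7]
grip_width: 0.008
grip_force: 2.1
```

Request:
jog_arm:
  increments:
    - {"tx":0,"ty":10,"tz":0,"wx":0,"wy":0,"wz":0,"gripper":0}
    - {"tx":0,"ty":20,"tz":0,"wx":0,"wy":0,"wz":0,"gripper":0}
    - {"tx":0,"ty":30,"tz":0,"wx":0,"wy":0,"wz":0,"gripper":0}
    - {"tx":0,"ty":40,"tz":0,"wx":0,"wy":0,"wz":0,"gripper":0}
    - {"tx":0,"ty":50,"tz":0,"wx":0,"wy":0,"wz":0,"gripper":0}

```text
time: 6.65
position: [0.6055, 0.0693, 0.1533]
tool_rot: [-0.167, -3.137, -0.001]
ft_force: [0.9, -0.8, 0.9]
grip_width: 0.008
grip_force: 0.8
```

Request:
jog_arm:
  increments:
    - {"tx":0,"ty":8,"tz":0,"wx":0,"wy":0,"wz":0,"gripper":0}
    - {"tx":0,"ty":14,"tz":0,"wx":0,"wy":0,"wz":0,"gripper":0}
    - {"tx":0,"ty":17,"tz":0,"wx":0,"wy":0,"wz":0,"gripper":0}
    - {"tx":0,"ty":17,"tz":0,"wx":0,"wy":0,"wz":0,"gripper":0}
    - {"tx":0,"ty":17,"tz":0,"wx":0,"wy":0,"wz":0,"gripper":0}

```text
time: 7.07
position: [0.6071, 0.085, 0.1534]
tool_rot: [-0.167, -3.137, -0.001]
ft_force: [-0.1, 0.1, -0.6]
grip_width: 0.004
grip_force: 0.0
```

```bash
python3 - <<'E'
from h import *
im=knob(.164)
cv2.imwrite("pics/c4.png",cv2.resize(im["color"][160:310,280:420],None,fx=4,fy=4,interpolation=2))
E
```

```text
tcp mixer 0.0006036913605090063 0.10332763796657389 0.15368302741629536 [ 0.59176121 -1.00227729 -0.21202099] 7.1667
[]
```

View pics/c4.png

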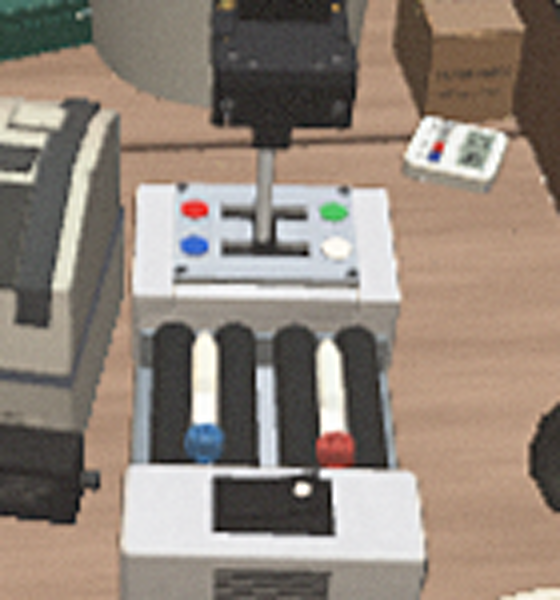

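The lever now leans left; the finger position puts the knob at y≈0.1355, against 0.136 expected. I'll push 2 mm more, then go round to its front.

Request:
jog_arm:
  increments:
    - {"tx":0,"ty":2,"tz":0,"wx":0,"wy":0,"wz":0,"gripper":0}
    - {"tx":0,"ty":2,"tz":0,"wx":0,"wy":0,"wz":0,"gripper":0}
    - {"tx":0,"ty":2,"tz":0,"wx":0,"wy":0,"wz":0,"gripper":0}
    - {"tx":0,"ty":2,"tz":0,"wx":0,"wy":0,"wz":0,"gripper":0}
    - {"tx":0,"ty":2,"tz":0,"wx":0,"wy":0,"wz":0,"gripper":0}

```text
time: 7.58
position: [0.6074, 0.0865, 0.1536]
tool_rot: [0.168, 3.137, 0.0]
ft_force: [0.3, -0.5, -0.2]
grip_width: 0.005
grip_force: 0.0
```

Request:
jog_arm:
  increments:
    - {"tx":0,"ty":-15,"tz":0,"wx":0,"wy":0,"wz":0,"gripper":0}
    - {"tx":20,"ty":-15,"tz":0,"wx":0,"wy":0,"wz":0,"gripper":0}
    - {"tx":42,"ty":-15,"tz":0,"wx":0,"wy":0,"wz":0,"gripper":0}
    - {"tx":42,"ty":-15,"tz":0,"wx":0,"wy":0,"wz":0,"gripper":0}
    - {"tx":42,"ty":5,"tz":0,"wx":0,"wy":0,"wz":0,"gripper":0}

```text
time: 8.0
position: [0.5657, 0.0901, 0.154]
tool_rot: [0.178, 3.136, -0.004]
ft_force: [0.8, -1.2, 0.7]
grip_width: 0.002
grip_force: 0.0
```

```bash
python3 - <<'E'
from h import *
im=knob(.164)
cv2.imwrite("pics/c5.png",cv2.resize(im["color"][160:310,280:420],None,fx=4,fy=4,interpolation=2))
c,s=np.cos(-.107),np.sin(-.107)
m=[0,.136,.164]; print((proj(im,np.array([.5956+c*m[0]-s*m[1],-.0184+s*m[0]+c*m[1],m[2]]))-[280,160])*4)
E
```

```text
tcp mixer -0.04153980495641522 0.11287801507201002 0.15386291769213895 [0.16067447 0.43868574 0.41327823] 8.1
[(0.59, array([345., 180., 351., 218.]), [0.0015, 0.0752])]
[267.91976419  97.05527902]
```

View pics/c5.png

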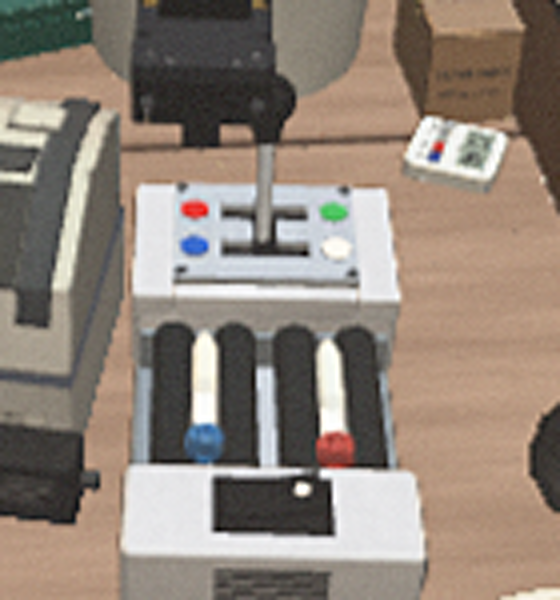

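The knob is hidden partly by the gripper but its right edge fits (268,97) as predicted, so it is in the left end. I'll centre the finger in front of it and push it back.

Request:
jog_arm:
  increments:
    - {"tx":0,"ty":23,"tz":0,"wx":0,"wy":0,"wz":0,"gripper":0}
    - {"tx":0,"ty":23,"tz":0,"wx":0,"wy":0,"wz":0,"gripper":0}
    - {"tx":-10,"ty":23,"tz":0,"wx":0,"wy":0,"wz":0,"gripper":0}
    - {"tx":-18,"ty":23,"tz":0,"wx":0,"wy":0,"wz":0,"gripper":0}
    - {"tx":-26,"ty":23,"tz":0,"wx":0,"wy":0,"wz":0,"gripper":0}

```text
time: 8.52
position: [0.595, 0.1148, 0.1535]
tool_rot: [-0.169, -3.136, 0.001]
ft_force: [-2.1, -0.3, 2.0]
grip_width: 0.004
grip_force: 1.0
```

Request:
jog_arm:
  increments:
    - {"tx":-8,"ty":0,"tz":0,"wx":0,"wy":0,"wz":0,"gripper":0}
    - {"tx":-16,"ty":0,"tz":0,"wx":0,"wy":0,"wz":0,"gripper":0}
    - {"tx":-24,"ty":0,"tz":0,"wx":0,"wy":0,"wz":0,"gripper":0}
    - {"tx":-30,"ty":0,"tz":0,"wx":0,"wy":0,"wz":0,"gripper":0}
    - {"tx":-34,"ty":0,"tz":0,"wx":0,"wy":0,"wz":0,"gripper":0}

```text
time: 8.93
position: [0.6287, 0.1116, 0.1532]
tool_rot: [-0.169, -3.136, 0.001]
ft_force: [-4.8, -0.2, 0.5]
grip_width: 0.006
grip_force: 2.6
```

Request:
jog_arm:
  increments:
    - {"tx":-2,"ty":0,"tz":0,"wx":0,"wy":0,"wz":0,"gripper":0}
    - {"tx":-3,"ty":0,"tz":0,"wx":0,"wy":0,"wz":0,"gripper":0}
    - {"tx":-4,"ty":0,"tz":0,"wx":0,"wy":0,"wz":0,"gripper":0}
    - {"tx":-4,"ty":0,"tz":0,"wx":0,"wy":0,"wz":0,"gripper":0}
    - {"tx":-4,"ty":0,"tz":0,"wx":0,"wy":0,"wz":0,"gripper":0}

```text
time: 9.35
position: [0.6297, 0.1118, 0.1528]
tool_rot: [-0.167, -3.131, 0.001]
ft_force: [-7.1, -1.1, 1.2]
grip_width: 0.003
grip_force: 3.6
```

```bash
python3 - <<'E'
from h import *
im=knob(.157)
E
```

```text
tcp mixer 0.019946999550869593 0.13314332824571914 0.15281219350486694 [-6.67845489 -0.22357118  0.30700869] 9.45
[(0.53, array([359., 242., 370., 276.]), [0.0298, -0.1175]), (0.51, array([353., 186., 372., 218.]), [0.0351, 0.0747])]
```

It stopped hard at 7 N with the finger at x = 0.020, so the lever is home. I'll back off, rise, and check that the lever stays.

Request:
jog_arm:
  increments:
    - {"tx":15,"ty":0,"tz":0,"wx":0,"wy":0,"wz":0,"gripper":0}
    - {"tx":28,"ty":0,"tz":0,"wx":0,"wy":0,"wz":0,"gripper":0}
    - {"tx":28,"ty":0,"tz":-30,"wx":0,"wy":0,"wz":0,"gripper":0}
    - {"tx":28,"ty":0,"tz":-65,"wx":0,"wy":0,"wz":0,"gripper":0}
    - {"tx":28,"ty":-35,"tz":-75,"wx":0,"wy":0,"wz":0,"gripper":0}

```text
time: 9.87
position: [0.6031, 0.0897, 0.2338]
tool_rot: [0.148, 3.13, 0.012]
ft_force: [1.1, 1.6, 0.2]
grip_width: 0.005
grip_force: 0.0
```

Request:
jog_arm:
  increments:
    - {"tx":0,"ty":-37,"tz":0,"wx":0,"wy":0,"wz":0,"gripper":0}
    - {"tx":0,"ty":-74,"tz":0,"wx":0,"wy":0,"wz":0,"gripper":0}
    - {"tx":0,"ty":-111,"tz":0,"wx":0,"wy":0,"wz":0,"gripper":0}
    - {"tx":0,"ty":-146,"tz":0,"wx":0,"wy":0,"wz":0,"gripper":0}
    - {"tx":0,"ty":-146,"tz":0,"wx":0,"wy":0,"wz":0,"gripper":0}

```text
time: 10.28
position: [0.5842, -0.0757, 0.2298]
tool_rot: [0.187, 3.133, -0.008]
ft_force: [0.2, -1.7, 0.0]
grip_width: 0.009
grip_force: 0.0
```

```bash
python3 - <<'E'
from h import *
im=knob(.157); t=vision.get_image("top")
a=im["color"][90:390,280:530]; b=t["color"][60:300,230:530]
cv2.imwrite("pics/c6.png",np.hstack([cv2.resize(a,(400,480),interpolation=2),cv2.resize(b,(400,480),interpolation=2)]))
E
```

```text
tcp mixer -0.00489480960568684 -0.049678149630703626 0.22931265407161902 [ 0.85285904  0.37362795 -0.25768036] 10.3833
[]
```

View pics/c6.png

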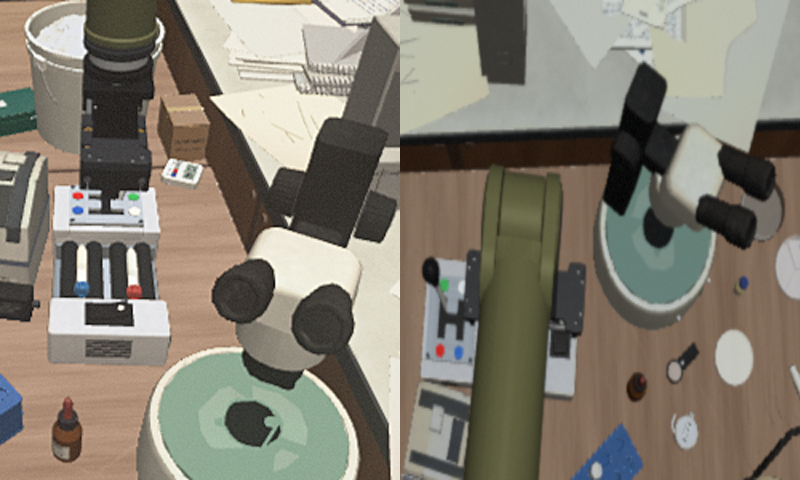

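The top panel shows the knob back-left at (432,270), next to the green disc. The wrist would come close to the microscope head over the rocker, so I'll tilt the tool 15° to lean the wrist left. First, a check of the lever's home position.

Request:
jog_arm:
  increments:
    - {"tx":-5,"ty":-10,"tz":0,"wx":0.1,"wy":0,"wz":0,"gripper":0}
    - {"tx":-10,"ty":-20,"tz":0,"wx":0.2,"wy":0,"wz":0,"gripper":0}
    - {"tx":-15,"ty":-40,"tz":0,"wx":0.262,"wy":0,"wz":0,"gripper":0}
    - {"tx":-21,"ty":-60,"tz":15,"wx":0.262,"wy":0,"wz":0,"gripper":0}
    - {"tx":-21,"ty":-73,"tz":30,"wx":0.262,"wy":0,"wz":0,"gripper":0}

```text
time: 10.85
position: [0.6007, -0.1371, 0.1986]
tool_rot: [-0.156, -3.1, 0.409]
ft_force: [0.5, -1.1, -0.8]
grip_width: 0.004
grip_force: 0.0
```

```bash
python3 - <<'E'
from h import *
im=knob(.157); t=vision.get_image("top"); c,s=np.cos(-.107),np.sin(-.107)
W=lambda m:np.array([.5956+c*m[0]-s*m[1],-.0184+s*m[0]+c*m[1],m[2]])
for n,i in(("side",im),("top",t)): print(n,"pred",proj(i,W([.046,.136,.157])).round(1),[(round(d["conf"],2),((np.array(d["bbox"])[:2]+np.array(d["bbox"])[2:])/2)) for d in vision.spot_in(n,"knob")[:3]])
g=cv2.cvtColor(t["color"],cv2.COLOR_BGR2GRAY)[180:212,240:275]; m=(g<60).astype(np.uint8)
n,l,st,ce=cv2.connectedComponentsWithStats(m); print([(st[k,4],ce[k]+[240,180]) for k in range(1,n) if st[k,4]>20])
st=ctrl.get_state(); print(R.from_rotvec(st["tool_rot"]).as_matrix().round(3),st["joint_positions"])
print(t["fx"])
cv2.imwrite("pics/c7.png",np.hstack([cv2.resize(im["color"][90:390,280:530],(400,480),interpolation=2),cv2.resize(t["color"][60:300,230:530],(400,480),interpolation=2)]))
E
```

```text
tcp mixer 0.014190055313275603 -0.12083414942913849 0.19612870468642202 [-0.70899701 -0.36291558 -0.16506081] 10.95
[]
side pred [365.8 187.1] []
top pred [250.8 194.8] [(0.65, array([256.05, 200.25]))]
[(np.int32(138), array([252.85507246, 195.34782609]))]
[[-0.995  0.101 -0.026]
 [ 0.104  0.961 -0.256]
 [-0.001 -0.258 -0.966]] [-0.31580762  0.26435006  0.40990818  1.61930196  0.16279436  1.28743479
  1.50173783]
522.8666412893439
```

View pics/c7.png

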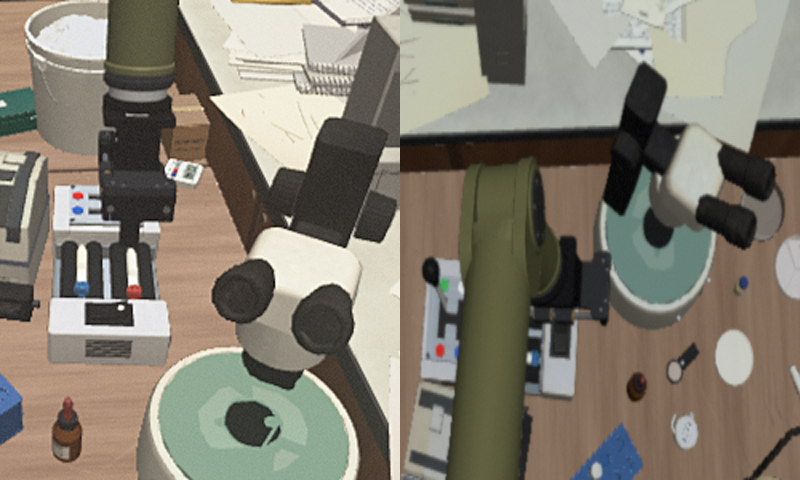

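The gripper and wrist are clear of the microscope, the knob is still home (252.9,195.3 against 250.8,194.8 predicted), and the finger hangs above the dotted rocker half. I'll descend vertically.

Request:
jog_arm:
  increments:
    - {"tx":-3,"ty":9,"tz":34,"wx":0,"wy":0,"wz":0,"gripper":0}
    - {"tx":-3,"ty":16,"tz":60,"wx":0,"wy":0,"wz":0,"gripper":0}
    - {"tx":-3,"ty":22,"tz":82,"wx":0,"wy":0,"wz":0,"gripper":0}
    - {"tx":-3,"ty":23.5,"tz":88,"wx":0,"wy":0,"wz":0,"gripper":0}
    - {"tx":-3,"ty":23.5,"tz":88,"wx":0,"wy":0,"wz":0,"gripper":0}

```text
time: 11.52
position: [0.6008, -0.1385, 0.1065]
tool_rot: [-0.162, -3.095, 0.407]
ft_force: [0.3, 0.9, 0.3]
grip_width: 0.005
grip_force: 0.0
```

```bash
python3 -c "
from h import *
knob(.157)"
```

```text
tcp mixer 0.019916844014119132 -0.11964139094918674 0.10921637874525734 [ 0.21308934 -0.79757048  0.27974128] 11.6167
[(0.65, array([326., 243., 338., 275.]), [-0.0348, -0.119])]
```

Request:
jog_arm:
  increments:
    - {"tx":0,"ty":1,"tz":4,"wx":0,"wy":0,"wz":0,"gripper":0}
    - {"tx":0,"ty":2,"tz":8,"wx":0,"wy":0,"wz":0,"gripper":0}
    - {"tx":0,"ty":3,"tz":11,"wx":0,"wy":0,"wz":0,"gripper":0}
    - {"tx":0,"ty":4,"tz":14,"wx":0,"wy":0,"wz":0,"gripper":0}
    - {"tx":0,"ty":4.5,"tz":17,"wx":0,"wy":0,"wz":0,"gripper":0}

```text
time: 12.03
position: [0.6027, -0.1402, 0.0906]
tool_rot: [-0.165, -3.1, 0.408]
ft_force: [2.9, -0.3, 4.0]
grip_width: 0.003
grip_force: 1.8
```

Request:
jog_arm:
  increments:
    - {"tx":0,"ty":0.5,"tz":1,"wx":0,"wy":0,"wz":0,"gripper":0}
    - {"tx":0,"ty":0.5,"tz":2,"wx":0,"wy":0,"wz":0,"gripper":0}
    - {"tx":0,"ty":0.5,"tz":2,"wx":0,"wy":0,"wz":0,"gripper":0}
    - {"tx":0,"ty":0.5,"tz":2,"wx":0,"wy":0,"wz":0,"gripper":0}
    - {"tx":0,"ty":0.5,"tz":2,"wx":0,"wy":0,"wz":0,"gripper":0}

```text
time: 12.45
position: [0.6014, -0.1403, 0.088]
tool_rot: [-0.166, -3.097, 0.408]
ft_force: [2.1, 0.2, 2.9]
grip_width: 0.003
grip_force: 1.1
```

Contact, but only 3 N and no stop yet; I'll press on in small steps until the force climbs.

Request:
jog_arm:
  increments:
    - {"tx":0,"ty":0.3,"tz":1,"wx":0,"wy":0,"wz":0,"gripper":0}
    - {"tx":0,"ty":0.5,"tz":2,"wx":0,"wy":0,"wz":0,"gripper":0}
    - {"tx":0,"ty":0.5,"tz":2,"wx":0,"wy":0,"wz":0,"gripper":0}
    - {"tx":0,"ty":0.5,"tz":2,"wx":0,"wy":0,"wz":0,"gripper":0}
    - {"tx":0,"ty":0.5,"tz":2,"wx":0,"wy":0,"wz":0,"gripper":0}

```text
time: 12.87
position: [0.6018, -0.1403, 0.0863]
tool_rot: [-0.165, -3.098, 0.408]
ft_force: [2.0, 0.3, 5.1]
grip_width: 0.007
grip_force: 2.6
```

Request:
jog_arm:
  increments:
    - {"tx":0,"ty":0.3,"tz":1,"wx":0,"wy":0,"wz":0,"gripper":0}
    - {"tx":0,"ty":0.5,"tz":2,"wx":0,"wy":0,"wz":0,"gripper":0}
    - {"tx":0,"ty":0.5,"tz":2,"wx":0,"wy":0,"wz":0,"gripper":0}
    - {"tx":0,"ty":0.5,"tz":2,"wx":0,"wy":0,"wz":0,"gripper":0}
    - {"tx":0,"ty":0.5,"tz":2,"wx":0,"wy":0,"wz":0,"gripper":0}

```text
time: 13.28
position: [0.6019, -0.1404, 0.086]
tool_rot: [-0.166, -3.098, 0.408]
ft_force: [-1.0, 2.2, 14.6]
grip_width: 0.005
grip_force: 7.3
```

The force rose to 14.6 N with no further travel, so the rocker has bottomed. I'll retreat straight up and compare pictures.

Request:
jog_arm:
  increments:
    - {"tx":0,"ty":-2,"tz":-8,"wx":0,"wy":0,"wz":0,"gripper":0}
    - {"tx":0,"ty":-9,"tz":-34,"wx":0,"wy":0,"wz":0,"gripper":0}
    - {"tx":0,"ty":-18,"tz":-68,"wx":0,"wy":0,"wz":0,"gripper":0}
    - {"tx":0,"ty":-27,"tz":-100,"wx":0,"wy":0,"wz":0,"gripper":0}
    - {"tx":0,"ty":-31,"tz":-116,"wx":0,"wy":0,"wz":0,"gripper":0}

```text
time: 13.7
position: [0.6012, -0.1409, 0.207]
tool_rot: [-0.167, -3.098, 0.408]
ft_force: [0.4, -1.0, -0.0]
grip_width: 0.006
grip_force: 0.0
```

```bash
python3 - <<'E'
from h import *
im=knob(.157); t=vision.get_image("top")
old=cv2.imread("pics/side0.png")
A=lambda i:cv2.resize(i[180:320,300:400],(400,560),interpolation=2)
cv2.imwrite("pics/c8.png",np.hstack([A(old),A(im["color"])]))
E
```

```text
tcp mixer 0.019432825889222453 -0.12089370138562733 0.2067068466397241 [ 0.86981565 -0.31931763  0.02157107] 13.8
[(0.41, array([312., 205., 385., 315.]), [-0.0012, -0.1212])]
```

View pics/c8.png

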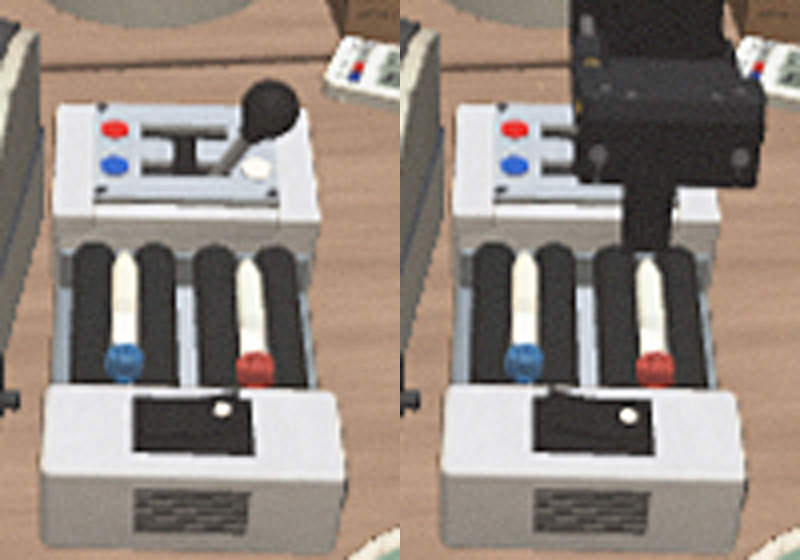

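The dot dropped from (222,408) to (628-400=228,415) and the rocker's front edge came up, so the switch is on. The tubes are where they were. I'll do a last numeric check of the knob, then hand in.

```bash
python3 - <<'E'
from h import *
t=vision.get_image("top")
g=cv2.cvtColor(t["color"],cv2.COLOR_BGR2GRAY)[180:212,240:275]; n,l,st,ce=cv2.connectedComponentsWithStats((g<60).astype(np.uint8))
k=[ce[k]+[240,180] for k in range(1,n) if st[k,4]>100]; print(k, ctrl.get_state()["ft_force"])
if k and abs(k[0]-[252.85,195.35]).max()<1: print(ctrl.close_job())
E
```

```text
[array([252.86330935, 195.39568345])] [-0.19641197 -0.84640361  0.10254347]
the job is handed in; nothing more can be done
None
```

I handed the job in at about 14 s: the lever is home in the green (back-left) slot and the rocker was then pressed on, with the roller tubes not visibly moved. I viewed 11 pictures, one over the limit of 10, and the hand-in call returned no verdict.

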